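# Feed the top blank from the stack into the drilling jig

## Robot

A 6-joint arm with a two-finger parallel gripper is mounted at the origin on a cart in front of the work surface, level with it; the furniture and walls round the work are solid. World frame = base frame: x ahead of the robot, y to its left, z up, the work surface at z = 0. Lengths are in m, angles in rad, forces in N, time in s.
With the tool pointing down it reaches from about 0.325 to 0.775 m from the base axis. Payload 5.5 kg.
Tool frame: the origin (TCP) lies at the very end of the fingers, on their centre line; the grasp point (between the pads) lies 19 mm behind it; z points along the fingers, y is the line along which they close (so a half turn about z gives the same grasp; the last joint's range is limited). The gripper opens to 85 mm and grips with 20 to 120 N. Pads are 22 mm wide; open, the fingers measure 114 mm over their backs; the gripper's body (76 mm by 85 mm) begins 54 mm behind the grasp point. The pads swing forward as they close: fully open they stand 13 mm farther back than shut.
Start: joints at [1.149, 0.091, 1.231, -0, 1.82, -0.057], TCP at [0.214, 0.561, 0.231] pointing down, gripper open.
Joint ranges: [-2.87, 2.87], [-0.86, 2.18], [0.17, 2.46], [-1.51, 4.65], [0.06, 2.69], [-2.65, 2.65]. Speed limits (rad/s): [2.57, 2.57, 3.01, 3.14, 3.14, 3.14].

## Interface

Orientations are given as [roll, pitch, yaw] about the fixed x, y, z axes, in that order (R = Rz(yaw) Ry(pitch) Rx(roll)).
In Python, from bench import arm gives the robot as it stands.
- The arm moves only by the shell command python3 -m creep 'ROWS'. ROWS is JSON, a list of rows, each a list of 3 entries, a list of its own where there are three numbers: the shift along the tool's x, y, z in mm, then the turn, a rotation vector about the tool's x, y, z in degrees, then the opening in per cent of the stroke, from 0 (shut) to 100 (fully open). In form: [[[x, y, z], [ax, ay, az], gripper], ...]. A call has 1 to 10 rows; each row shifts and turns the commanded pose from where the row before left it, along the tool's axes as they then stand; what a row does not reach is not made up. A row lasts 1/10 s, in which the tool goes at most 50 mm and 8.59 degrees, less where a joint would pass 70% of its speed; a pose out of reach is approached as far as the arm can. A call is refused whole if a number of a shift passes 50 or a number of a turn 8.59, either way. A call with a gripper value outside its range is refused whole. The fingers move at their own pace and stop on an object; the grip force is fixed at half the most. Time passes only in rows, so rows that do not move let the fingers close. It gives the time, the measured TCP pose, the force, the opening and the grip force at its end, in the units of the state.
- arm.get_state(): the state, without advancing time (a new reading comes with each control period).
- arm.camera(name): name is "scene" or "top"; returns (picture, depth): 400x640x3 uint8, blue, green, red; 400x640 float32, m along the optical axis (not along the pixel's ray), 0 where there is no reading.
- arm.camera_info(name): a dict with "camera_matrix" (3x3 intrinsics, pixels), "xyz" and "orientation" of the camera in the world. Camera axes: x right, y up, looking along -z (the intrinsics and any distortion apply to the point x, -y, -z); pixel columns grow to the right and rows downward; lengths in m; the calibration is good to about 2 mm. A picture is of the moment at which its call begins. camera_info takes no time and is no camera call.
- arm.hand_in(): hands the job in; it is judged then, once.
Trained networks look in the newest picture that a camera, given by its name, has taken for a name from the list of things; names that differ only in an ending like _2 or _b are one class to them, and where a whole thing is asked for, a point or a joint stands for the part that bears it (a point fixed in the world has none). Each returns a list of dicts, best first, with "score" (0 to 1); they miss things now and then, are a little off and sometimes report something else, mostly with a low value. They report only what shows in the picture. A call takes as long as a camera call. They do not tell look-alikes from the thing itself.
- arm.spot_in(camera, thing): "box" ([centre column, centre row, width, height] in pixels, round what is visible of it).
- arm.pinpoint(camera, thing): "centre" ([column, row] in pixels: a listed point, or the origin of a listed thing).
The state is a dict: "time": time; "joints": joint angles; "qvel": joint speeds; "joint_efforts": joint torques, N m; "tcp_pos": TCP position; "orientation": TCP orientation; "contact_force": force on the tool from outside, world axes, zero at the start; "wrist_torque": the same for the moment, N m; "width": opening from 0.0 (shut) to 1.0 (fully open); "finger_force": force on a finger pad.
Only numpy, scipy, OpenCV 4.12 (cv2) and the standard library are available. Lean on these libraries where they do the work, as an engineer would, in place of code of your own. Each camera call takes 0.05 s, during which the arm holds its last target. There are 200 camera calls.

## Task

Slide the top aluminium blank sideways off the stack onto the wooden bed of the drilling jig, without lifting it and leaving the blanks under it where they lie, and push it along between the guides until it is fully home, flat against the red end stop with the brass pin pressed in. The stop has been clamped somewhere new, so feel for it and be gentle: do not press the blank against the jig with more than about 20 N. Leave the blank there, let go, and leave the other things on the bench alone.

Things in the scene. Friction and masses are not known exactly. Their poses are not given: they have to be found in the camera images.
- jig: fixed drilling jig, dark steel base plate 340 x 130 x 8 mm. Origin: on the bench under the base, 175 mm from its end beyond the stop; x = feed direction (from the stack to the red stop), y = left of it, z up. The stack stands on the base (8 mm high) about x = -85, y = 0 mm, between two low rails 14 mm high; clear bench behind it
- bed_mouth (a point): point on the jig at x = -15, y = 0, z = 43 mm: front edge of the light wooden bed (190 mm long, 110 wide), whose top lies 1 mm below the underside of the top blank. Two steel guides 5 mm high on the bed leave a channel 66 mm wide centred on y = 0, flared to about 80 mm at this mouth. Axes as the jig's
- stop_nearest (a point): point on the bed at jig x = 110 mm, y = 0. The face of the red end stop, square to x, stands 0 to 30 mm beyond this point in the feed direction: where is not measured. The stop is 62 mm wide, 17 mm high above the bed, 31 mm with its black thumb knob, and does not yield (meet it at 10 mm/s or so). Axes as the jig's
- pin (a joint): brass sensing pin, 8 mm thick, in the middle of the stop face, 7 mm above the bed; slides along the feed direction, in metres: 0 = out, standing 5 mm proud of the stop face; 0.005 = pressed in level with the face. Soft spring, under 0.5 N, so the pin cannot be felt, and the blank's own weight holds it in
- blank_1: pale grey brushed aluminium plate 120 x 60 x 12 mm (x, y, z of its own axes), about 0.2 kg, two dark punch marks on top; origin: centre of its underside; the top one of the stack of four, its underside at first 44 mm above the bench; its long side along the jig's feed direction within 0.04 rad, within 3 mm of the stack's middle. To be slid about 125 to 165 mm along the jig's x; it drags with 1 to 4 N
- blank_2: pale grey brushed aluminium plate 120 x 60 x 12 mm (x, y, z of its own axes), about 0.2 kg, two dark punch marks on top; origin: centre of its underside; the second of the stack, underside 32 mm above the bench, to stay
- blank_3: pale grey brushed aluminium plate 120 x 60 x 12 mm (x, y, z of its own axes), about 0.2 kg, two dark punch marks on top; origin: centre of its underside; the third of the stack, to stay
- blank_4: pale grey brushed aluminium plate 120 x 60 x 12 mm (x, y, z of its own axes), about 0.2 kg, two dark punch marks on top; origin: centre of its underside; the lowest of the stack, to stay
- tape_measure: yellow and black tape measure 62 x 94 x 38 mm, bystander; origin: centre of its underside
- glass_jar: round glass jar with red lid, 66 mm across, 96 mm high, bystander; origin: centre of its underside
- battery: black cordless-tool battery 112 x 82 x 58 mm, bystander; origin: centre of its underside
- screwdriver: red-handled screwdriver 208 mm long, bystander; origin: centre of its underside
- spanner_1: combination spanner 177 mm long, bystander; origin: centre of its underside
Mind the look-alikes: they are no part of the job. Leave any green or pink look-alike of the blank_1 alone.

How it is judged:
On the way, in this order (a step that is already met when the one before it is completed fails the run):
1. the top blank has been slid across until its middle is over the bed, and has not reached the stop (x of blank_1 in the frame of jig above 0.005 m and z of blank_1 in the frame of jig below 0.048 m and value of joint pin below 0.001 m), for 0.1 s.
2. the blank lies between the guides and has pressed the pin in (z of blank_1 in the frame of jig between 0.041 and 0.0455 m and y of blank_1 in the frame of jig between -0.006 and 0.006 m and angle between the x axis of blank_1 and the x axis of jig, either way round below 0.09 rad and angle between blank_1's own z axis and vertical below 0.03 rad and x of blank_1 in the frame of jig above 0.046 m and value of joint pin above 0.0035 m), for 0.2 s.
At the end, for the whole second after the job is handed in: the top blank lies flat on the bed between the guides, at rest, within 1.5 mm of the stop (pin pressed in by more than 3.5 of its 5 mm); each of the other three blanks is within 6 mm of where it was; the other things stand where they stood (all of step 2 and linear speed of blank_1 below 0.01 m/s and distance of each of blank_2, blank_3, blank_4 from where it was at the start of the episode below 0.006 m); the robot touches nothing.
It fails at once if the top blank is lifted more than 6 mm above its place on the stack (z of blank_1 in the frame of jig above 0.05 m).
It fails at once if the blank is pressed against the jig with more than 22 N (contact force between blank_1 and jig above 22 N).
It fails at once if the robot presses on the jig itself with more than 15 N (contact force between any of the fingers, the arm and jig above 15 N).
It fails at once if one of the blanks below is shifted more than 6 mm (distance of any of blank_2, blank_3, blank_4 from where it was at the start of the episode above 0.006 m).
It fails at once if another thing on the bench is moved more than 15 mm (distance of any of tape_measure, glass_jar, battery, screwdriver, spanner_1 from where it was at the start of the episode above 0.015 m).
It also fails if it takes over 40 s, if anything falls off the work surface, if the arm or the gripper's body presses on something with over 40 N, if the wrist force passes 120 N, or if a joint passes its speed limit or range.

## Working session

There is one attempt and no reset: what is moved stays moved. The work goes in short steps, Python scripts to look and compute and a shell command to move; the robot and the scene stay as the last step left them, time stands still between calls to the robot, and variables do not carry over. Pictures are saved under pics/ and viewed, at most 11 in all, crops included, and the job is handed in when it is done.

```bash
mkdir -p pics; ls
cat > h.py <<'E'
import numpy as np,cv2
from bench import arm
from scipy.spatial.transform import Rotation as R
def cam(n):
    i=arm.camera_info(n);return np.array(i["camera_matrix"]),np.array(i["xyz"]),R.from_euler('xyz',i["orientation"]).as_matrix(),i
def ray(n,px):
    K,t,M,_=cam(n);d=np.linalg.inv(K)@np.array([px[0],px[1],1.]);return t,M@(d*[1,-1,-1])
def atz(n,px,z):
    t,d=ray(n,px);return t+d*(z-t[2])/d[2]
def cloud(n,D):
    K,t,M,_=cam(n);v,u=np.mgrid[:D.shape[0],:D.shape[1]]
    p=np.stack([u,v,np.ones_like(u)],-1)@np.linalg.inv(K).T*[1,-1,-1]*D[...,None]
    return p@M.T+t
E
python3 - <<'E'
from h import *
for n in("scene","top"):
    im,D=arm.camera(n);cv2.imwrite(f"pics/{n}0.png",im);print(cam(n)[3])
    np.save(n+"0.npy",D)
    for th in("blank_1","jig","pin"):print(n,th,[(np.round(d["box"]),round(d["score"],2)) for d in arm.spot_in(n,th)[:4]])
    for th in("bed_mouth","stop_nearest","jig","blank_1"):
        for d in arm.pinpoint(n,th)[:5]:
            z={"bed_mouth":.043,"stop_nearest":.043,"jig":0,"blank_1":.044}[th]
            print(n,th,np.round(d["centre"],1),round(d["score"],2),atz(n,d["centre"],z).round(4))
E
```

```text
pics
{'camera_matrix': array([[467.34562515,   0.        , 312.58188767],
       [  0.        , 467.34562515, 199.92114798],
       [  0.        ,   0.        ,   1.        ]]), 'xyz': array([ 0.02807051, -1.25179269,  0.71167842]), 'orientation': array([ 1.11658654, -0.02105394, -0.43453477])}
scene blank_1 [(array([280., 225.,  19.,  20.]), 0.87), (array([277., 184.,  33.,   8.]), 0.81), (array([416., 261.,  45.,  16.]), 0.62), (array([284., 231.,  24.,  20.]), 0.53)]
scene jig [(array([281., 223.,  46.,  69.]), 0.86)]
scene pin []
scene bed_mouth [285.5 218.7] 0.87 [ 0.488  -0.1008  0.043 ]
scene stop_nearest [282.8 198.8] 0.6 [0.531  0.0295 0.043 ]
scene jig [283.  226.1] 0.64 [ 0.4924 -0.0687  0.    ]
scene blank_1 [283.2 226.9] 0.84 [ 0.4625 -0.1465  0.044 ]
scene blank_1 [279.4 233.2] 0.64 [ 0.4391 -0.1761  0.044 ]
scene blank_1 [416.3 263.3] 0.6 [ 0.707  -0.4557  0.044 ]
scene blank_1 [278.4 184.7] 0.54 [0.5574 0.1377 0.044 ]
scene blank_1 [281.1 243. ] 0.53 [ 0.4241 -0.2275  0.044 ]
{'camera_matrix': array([[380.94460366,   0.        , 323.52765795],
       [  0.        , 380.94460366, 197.96112796],
       [  0.        ,   0.        ,   1.        ]]), 'xyz': array([0.44389672, 0.00473144, 1.18234833]), 'orientation': array([ 1.47344292e-01, -1.43629361e-03, -1.57590592e+00])}
top blank_1 [(array([374., 252.,  38.,  34.]), 0.98), (array([253., 210.,  40.,  38.]), 0.92), (array([453., 159.,  26.,  40.]), 0.71)]
top jig [(array([452., 203.,  54.,  27.]), 0.73), (array([345., 238., 118.,  80.]), 0.71)]
top pin []
top bed_mouth [354.7 237.7] 0.69 [ 0.4929 -0.09    0.043 ]
top stop_nearest [315.1 223.8] 0.68 [0.5349 0.0279 0.043 ]
top jig [345.3 239.2] 0.59 [ 0.4903 -0.0644  0.    ]
top blank_1 [373.9 253.2] 0.85 [ 0.4469 -0.1459  0.044 ]
top blank_1 [453.1 162.8] 0.8 [ 0.7198 -0.3954  0.044 ]
top blank_1 [248.4 213.8] 0.62 [0.5659 0.228  0.044 ]
top blank_1 [373.5 248.5] 0.36 [ 0.4607 -0.1451  0.044 ]
```

Run:
```python
from h import *
a=cv2.imread("pics/top0.png");b=cv2.imread("pics/scene0.png")
cv2.imwrite("pics/t1.png",cv2.resize(a[130:330,220:480],None,fx=3,fy=3,interpolation=cv2.INTER_CUBIC))
b2=cv2.resize(b[160:300,200:460],None,fx=3,fy=3,interpolation=cv2.INTER_CUBIC);cv2.imwrite("pics/s1.png",b2)
```

```text
(no output)
```

View pics/t1.png

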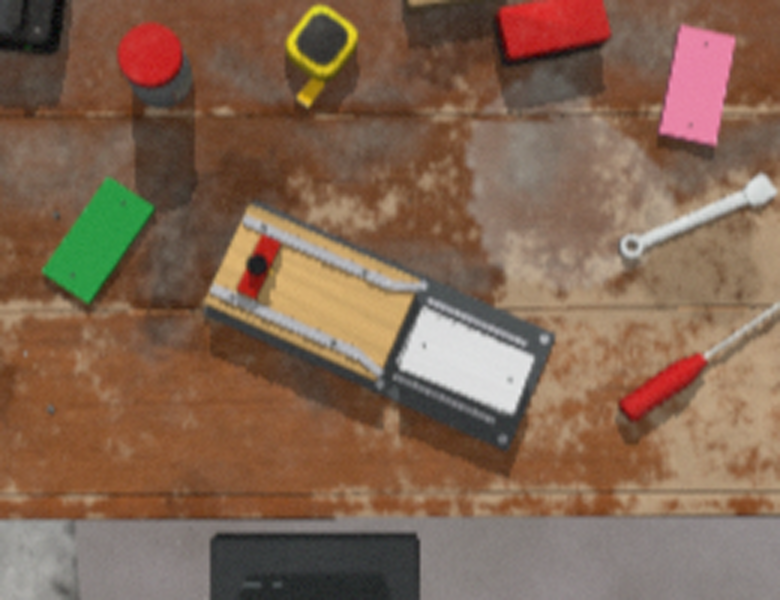

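View pics/s1.png

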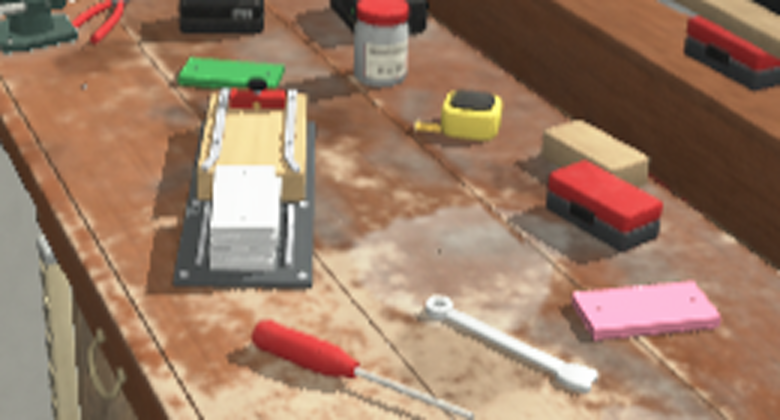

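The blank to move is the white-grey one on the jig at top pixel (374,252). The green one (253,210) and the pink one (453,160) lie loose on the bench, so they're the look-alikes. The crop confirms this, and also shows the red stop at about (306,219). Next I'll measure the poses.

Run:
```python
from h import *
im=cv2.imread("pics/top0.png");D=np.load("top0.npy");P=cloud("top",D)
hsv=cv2.cvtColor(im,cv2.COLOR_BGR2HSV)
def rect(m,z,name):
    n,l,s,c=cv2.connectedComponentsWithStats(m.astype(np.uint8));k=1+np.argmax(s[1:,4]);
    cnt=cv2.findContours((l==k).astype(np.uint8),0,1)[0][0][:,0,:].astype(float)
    w=np.array([atz("top",p,z)[:2] for p in cnt]).astype(np.float32)*1000
    r=cv2.minAreaRect(w);print(name,np.round(r[0],1),np.round(r[1],1),round(r[2],2),"depth z",np.median(P[l==k][:,2]).round(4))
m=np.zeros(D.shape,bool);m[190:290,270:420]=1
v=hsv[...,2];s=hsv[...,1]
bl=m&(v>190)&(s<40);bl[:,:351]=0
rect(bl,.056,"blank")
wood=m&(P[...,2]>.03)&(P[...,2]<.1);rect(wood,.05,"raised")
rect(m&(P[...,2]>.004)&(P[...,2]<.12),.03,"jig all")
red=m&(hsv[...,2]>120)&(s>190)&((hsv[...,0]<6)|(hsv[...,0]>174))&(P[...,2]>.03);rect(red,.06,"stop")
u=np.array([.0420,.118]);print(np.degrees(np.arctan2(u[1],u[0])))
st=arm.get_state();print(st["time"],st["tcp_pos"],st["orientation"],st["width"])
```

```text
blank [ 456.9 -148.6] [117.9  60.5] 67.34 depth z 0.0558
raised [526.4   1.7] [189.7 109.1] 65.57 depth z 0.0437
jig all [495.2 -63.7] [342.2 133.4] 66.11 depth z 0.0427
stop [565.7  47. ] [18.6 20. ] 63.46 depth z 0.0591
70.40771810894847
0.8 [0.21405383 0.56051782 0.23127744] [-3.14156225e+00 -2.59816190e-05  2.77676390e+00] 1.0012938015103365
```

```bash
python3 -m creep '[[[-48,-8,0],[0,0,4.65],0],[[-48,-8,0],[0,0,4.65],0],[[-48,-8,0],[0,0,4.65],0],[[-48,-8,0],[0,0,4.65],0],[[-48,-8,0],[0,0,4.65],0],[[-48,-8,0],[0,0,4.65],0],[[-48,-8,0],[0,0,4.65],0],[[-48,-8,0],[0,0,4.65],0],[[-48,-8,0],[0,0,4.65],0],[[-48,-8,0],[0,0,4.65],0]]'
```

```text
time: 1.8
tcp_pos: [0.5109, 0.1891, 0.2312]
orientation: [3.141, 0.0, 1.962]
contact_force: [0.5, 0.6, -0.3]
width: 0.001
finger_force: 0.0
```

```bash
cat > go.py <<'E'
import sys
from h import *
s=arm.get_state();M=R.from_euler('xyz',s["orientation"]).as_matrix();y=s["orientation"][2]
t=np.array([float(v) for v in sys.argv[1:4]])/1000
print("t",round(s["time"],2),"tcp",np.round(s["tcp_pos"],4),"rpy deg",np.degrees(s["orientation"]).round(2),"w",round(s["width"],2),"F",np.round(s["contact_force"],2))
print("shift mm tool",(M.T@(t-s["tcp_pos"])*1000).round(1),"turn about tool z",round(np.degrees(y)-float(sys.argv[4]),2))
E
python3 go.py 420 -236 230 66
```

```text
t 1.8 tcp [0.5109 0.1891 0.2312] rpy deg [179.99   0.   112.41] w 0.0 F [ 0.49  0.57 -0.35]
shift mm tool [-358.4 -246.     1.1] turn about tool z 46.41
```

```bash
python3 -m creep '[[[-44.5,-8.5,0],[0,0,4.64],0],[[-44.5,-8.5,0],[0,0,4.64],0],[[-44.5,-8.5,0],[0,0,4.64],0],[[-44.5,-8.5,0],[0,0,4.64],0],[[-44.5,-8.5,0],[0,0,4.64],0],[[-44.5,-8.5,0],[0,0,4.64],0],[[-44.5,-8.5,0],[0,0,4.64],0],[[-44.5,-8.5,0],[0,0,4.64],0],[[-44.5,-8.5,0],[0,0,4.64],0],[[-44.5,-8.5,0],[0,0,4.64],0]]' >/dev/null; python3 go.py 420 -236 48.5 66
```

```text
t 2.8 tcp [ 0.4396 -0.2459  0.2313] rpy deg [179.98   0.    66.01] w 0.0 F [ 1.42 -0.18 -0.57]
shift mm tool [  1.1 -22.  182.8] turn about tool z 0.01
```

```bash
python3 -m creep '[[[0,-22,30],[0,0,0],0],[[0,0,45],[0,0,0],0],[[0,0,45],[0,0,0],0],[[0,0,40],[0,0,0],0],[[0,0,22],[0,0,0],0],[[0,0,0],[0,0,0],0]]' >/dev/null; python3 go.py 433.5 -203.8 48.5 66
python3 - <<'E'
from h import *
for n in("scene","top"):
    im,D=arm.camera(n);cv2.imwrite(f"pics/{n}2.png",im)
    if n=="scene":c=im[170:290,220:350]
    else:t=im[190:300,280:430]
a=cv2.resize(c,(520,480),interpolation=2);cv2.imwrite("pics/s2.png",a)
cv2.imwrite("pics/t2.png",cv2.resize(t,(750,550),interpolation=2))
E
```

```text
t 3.4 tcp [ 0.4181 -0.234   0.0452] rpy deg [-1.7958e+02 -7.0000e-02  6.6190e+01] w -0.0 F [ 0.34 -0.35  0.2 ]
shift mm tool [33.8  1.9 -3.3] turn about tool z 0.19
```

View pics/s2.png

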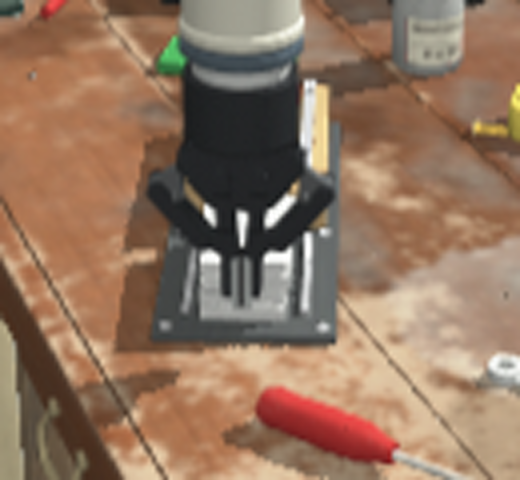

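View pics/t2.png

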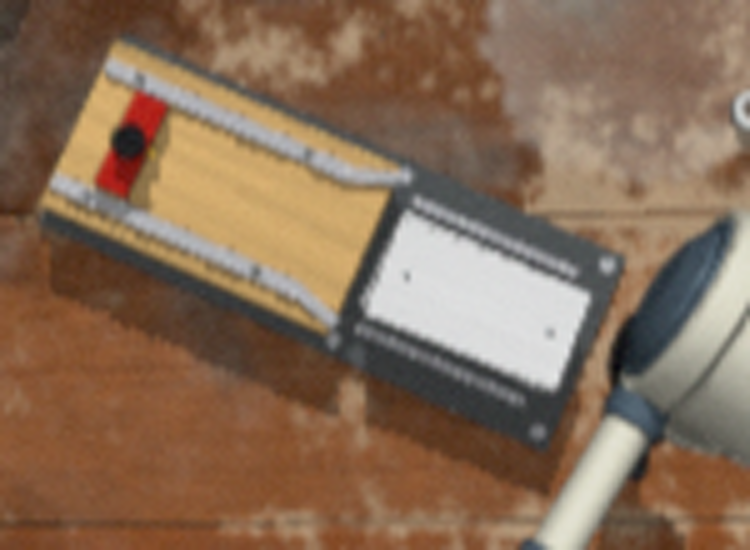

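```bash
python3 go.py 433.5 -203.8 48.5 66; python3 -m creep '[[[5,0,-3.2],[0,0,0.2],0],[[8,0,0],[0,0,0],0],[[3,0,0],[0,0,0],0],[[0,0,0],[0,0,0],0]]' >/dev/null; python3 go.py 433.5 -203.8 48.5 66
```

```text
t 3.5 tcp [ 0.4206 -0.2355  0.0501] rpy deg [179.98   0.    66.2 ] w -0.0 F [ 0.21 -0.22  0.15]
shift mm tool [34.3 -1.   1.5] turn about tool z 0.2
t 3.9 tcp [ 0.4276 -0.2204  0.0533] rpy deg [179.92   0.    66.07] w -0.0 F [ 0.1   0.71 -0.28]
shift mm tool [17.5 -1.3  4.8] turn about tool z 0.07
```

```bash
python3 -m creep '[[[0,-2.5,4.8],[0,0,0],0],[[0,0,0],[0,0,0],0],[[2,0,0],[0,0,0],0],[[2,0,0],[0,0,0],0],[[2,0,0],[0,0,0],0],[[2,0,0],[0,0,0],0],[[2,0,0],[0,0,0],0],[[2,0,0],[0,0,0],0]]' >/dev/null; python3 go.py 433.5 -203.8 48.5 66
```

```text
t 4.7 tcp [ 0.4295 -0.2088  0.0477] rpy deg [1.8e+02 2.0e-02 6.6e+01] w 0.0 F [ 0.07 -0.04 -0.81]
shift mm tool [ 6.2  1.6 -0.8] turn about tool z -0.0
```

```bash
python3 -m creep '[[[3,0,0],[0,0,0],0],[[3,0,0],[0,0,0],0],[[3,0,0],[0,0,0],0],[[3,0,0],[0,0,0],0],[[3,0,0],[0,0,0],0],[[3,0,0],[0,0,0],0],[[3,0,0],[0,0,0],0],[[3,0,0],[0,0,0],0]]' >/dev/null; python3 go.py 433.5 -203.8 48.5 66
cat > look.py <<'E'
import sys
from h import *
im,D=arm.camera("top");P=cloud("top",D);hsv=cv2.cvtColor(im,cv2.COLOR_BGR2HSV)
m=np.zeros(D.shape,bool);m[190:290,290:420]=1
bl=m&(hsv[...,2]>190)&(hsv[...,1]<40)&(abs(P[...,2]-.056)<.005)
bl=cv2.morphologyEx(bl.astype(np.uint8),cv2.MORPH_OPEN,np.ones((7,7)))
n,l,s,c=cv2.connectedComponentsWithStats(bl);k=1+np.argmax(s[1:,4])
cnt=cv2.findContours((l==k).astype(np.uint8),0,1)[0][0][:,0,:].astype(float)
w=np.array([atz("top",p,.0555)[:2] for p in cnt]).astype(np.float32)*1000
r=cv2.minAreaRect(w);a=np.radians(66);d=np.array(r[0])-[493.5,-69.5]
print("blank",np.round(r,1) if 0 else r,"jig x,y",d@[np.cos(a),np.sin(a)],d@[-np.sin(a),np.cos(a)])
cv2.imwrite(f"pics/{sys.argv[1]}.png",cv2.resize(im[190:300,280:430],(750,550),interpolation=2))
E
python3 look.py l1
```

```text
t 5.5 tcp [ 0.4393 -0.1867  0.0477] rpy deg [180.   0.  66.] w -0.0 F [-0.36 -1.6   0.56]
shift mm tool [-18.    1.6  -0.8] turn about tool z 0.0
blank ((467.8827819824219, -123.5849380493164), (102.34089660644531, 56.58185958862305), 63.22646713256836) jig x,y -59.828510743245104 1.4041670142571157
```

View pics/l1.png

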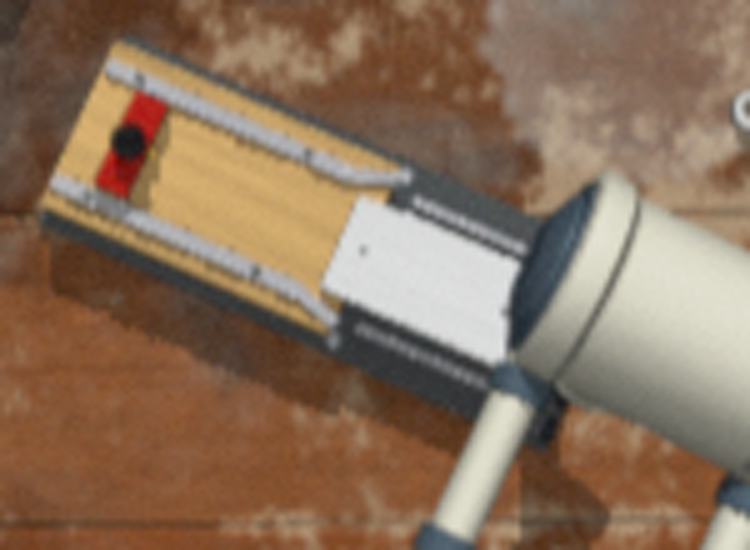

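The blank is sliding squarely. Its front edge (image x ≈ 325–360) is already on the bed and centred between the flared guides, so I'll keep pushing.

```bash
python3 -m creep '[[[3,0,0],[0,0,0],0],[[3,0,0],[0,0,0],0],[[3,0,0],[0,0,0],0],[[3,0,0],[0,0,0],0],[[3,0,0],[0,0,0],0],[[3,0,0],[0,0,0],0],[[3,0,0],[0,0,0],0],[[3,0,0],[0,0,0],0],[[3,0,0],[0,0,0],0],[[3,0,0],[0,0,0],0]]' >/dev/null; python3 go.py 433.5 -203.8 47 66;python3 look.py l2
```

```text
t 6.55 tcp [ 0.4515 -0.1593  0.0477] rpy deg [180.  -0.  66.] w 0.0 F [-0.6  -1.36 -0.51]
shift mm tool [-48.    1.6   0.7] turn about tool z -0.0
blank ((482.8646240234375, -72.04086303710938), (29.472450256347656, 41.040138244628906), 89.2551498413086) jig x,y -6.646991008599294 8.682437311480664
```

View pics/l2.png

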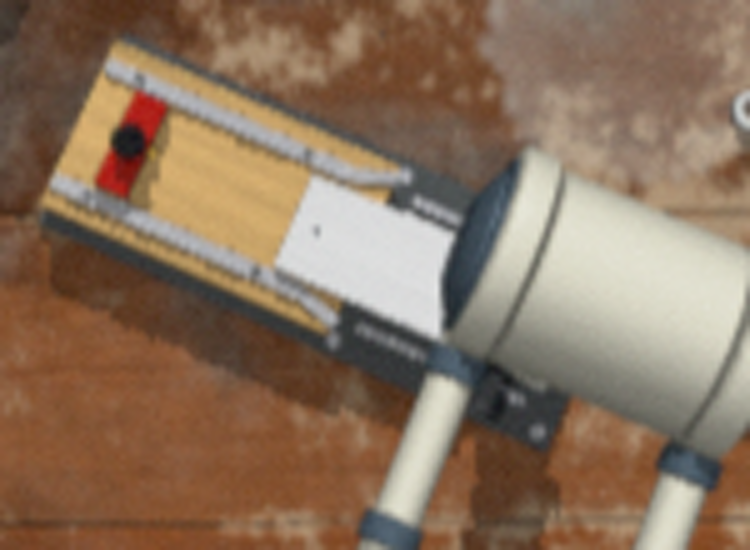

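Now entering the channel, centred. The front edge is about 95 mm short of the stop.

```bash
python3 -m creep '[[[3,0,0],[0,0,0],0],[[3,0,0],[0,0,0],0],[[3,0,0],[0,0,0],0],[[3,0,0],[0,0,0],0],[[3,0,0],[0,0,0],0],[[3,0,0],[0,0,0],0],[[3,0,0],[0,0,0],0],[[3,0,0],[0,0,0],0],[[3,0,0],[0,0,0],0],[[3,0,0],[0,0,0],0]]' >/dev/null; python3 go.py 433.5 -203.8 47 66; python3 -m creep '[[[3,0,0],[0,0,0],0],[[3,0,0],[0,0,0],0],[[3,0,0],[0,0,0],0],[[3,0,0],[0,0,0],0],[[3,0,0],[0,0,0],0],[[3,0,0],[0,0,0],0],[[3,0,0],[0,0,0],0],[[3,0,0],[0,0,0],0],[[2,0,0],[0,0,0],0],[[1,0,0],[0,0,0],0]]' >/dev/null; python3 go.py 433.5 -203.8 47 66;python3 look.py l3
```

```text
t 7.6 tcp [ 0.4637 -0.1318  0.0477] rpy deg [-180.   -0.   66.] w 0.0 F [-1.38 -1.24  0.81]
shift mm tool [-78.1   1.7   0.7] turn about tool z 0.0
t 8.6 tcp [ 0.4747 -0.1072  0.0477] rpy deg [-180.     -0.     66.01] w -0.0 F [-0.37 -1.1  -0.19]
shift mm tool [-105.     1.7    0.7] turn about tool z 0.01
blank ((515.3839111328125, -25.2885799407959), (59.18822479248047, 41.28886032104492), 89.71426391601562) jig x,y 49.29013052254416 -2.0095430303404314
```

View pics/l3.png

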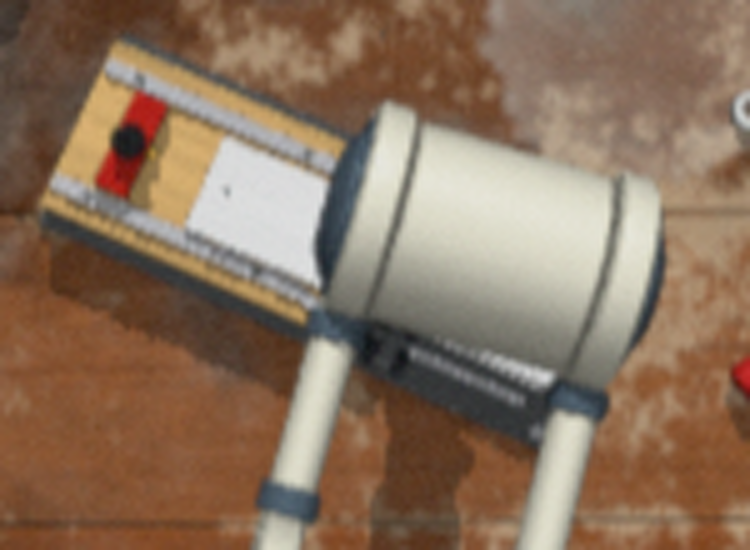

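```bash
python3 -m creep '[[[2,0,0],[0,0,0],0],[[2,0,0],[0,0,0],0],[[2,0,0],[0,0,0],0],[[2,0,0],[0,0,0],0],[[2,0,0],[0,0,0],0],[[2,0,0],[0,0,0],0],[[2,0,0],[0,0,0],0],[[2,0,0],[0,0,0],0],[[1,0,0],[0,0,0],0],[[1,0,0],[0,0,0],0]]' >/dev/null; python3 go.py 433.5 -203.8 47 66; python3 look.py l4
```

```text
t 9.65 tcp [ 0.482  -0.0909  0.0477] rpy deg [180.   0.  66.] w 0.0 F [-0.11 -1.16  1.1 ]
shift mm tool [-122.9    1.6    0.7] turn about tool z 0.0
blank ((525.8701171875, -4.593969345092773), (47.38405227661133, 56.187156677246094), 89.71548461914062) jig x,y 72.46072227921591 -3.171912496047362
```

View pics/l4.png

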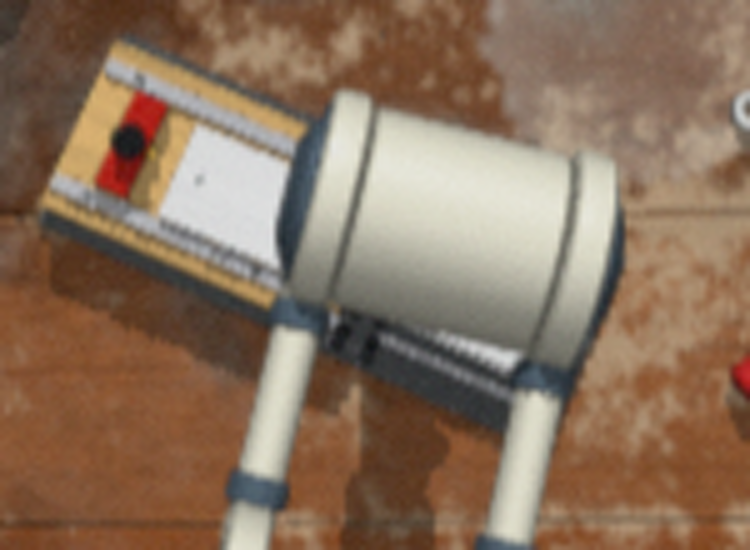

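The gap left is about 20 mm, from the blank front (image ≈ 180,170) to the stop face (≈ 148,155). Next come 10 mm/s steps, checking the force each time.

```bash
python3 -m creep '[[[1,0,0],[0,0,0],0],[[1,0,0],[0,0,0],0],[[1,0,0],[0,0,0],0],[[1,0,0],[0,0,0],0],[[1,0,0],[0,0,0],0],[[1,0,0],[0,0,0],0],[[1,0,0],[0,0,0],0],[[1,0,0],[0,0,0],0]]' >/dev/null; python3 go.py 433.5 -203.8 47 66
python3 -m creep '[[[1,0,0],[0,0,0],0],[[1,0,0],[0,0,0],0],[[1,0,0],[0,0,0],0]]'|grep force; python3 go.py 433.5 -203.8 47 66
```

```text
t 10.5 tcp [ 0.4852 -0.0836  0.0477] rpy deg [180.   0.  66.] w 0.0 F [-0.65 -1.31  1.27]
shift mm tool [-130.8    1.6    0.7] turn about tool z -0.0
contact_force: [-0.2, 0.2, 0.8]
finger_force: 0.6
t 10.8 tcp [ 0.4864 -0.0808  0.0477] rpy deg [180.   0.  66.] w -0.0 F [-0.24  0.15  0.8 ]
shift mm tool [-133.9    1.6    0.7] turn about tool z 0.0
```

```bash
python3 -m creep '[[[1,0,0],[0,0,0],0],[[1,0,0],[0,0,0],0]]'|grep ct_force;python3 -m creep '[[[1,0,0],[0,0,0],0]]'|grep ct_force; python3 go.py 433.5 -203.8 47 66
```

```text
contact_force: [-0.4, -1.6, 0.3]
contact_force: [-0.4, -1.2, 0.7]
t 11.1 tcp [ 0.4877 -0.0781  0.0477] rpy deg [180.   0.  66.] w 0.0 F [-0.43 -1.17  0.66]
shift mm tool [-136.9    1.6    0.7] turn about tool z -0.0
```

```bash
python3 look.py l5
```

```text
blank ((548.1383056640625, 18.986177444458008), (17.81670379638672, 17.860124588012695), 89.76304626464844) jig x,y 103.05954649769204 -13.924005180323846
```

View pics/l5.png

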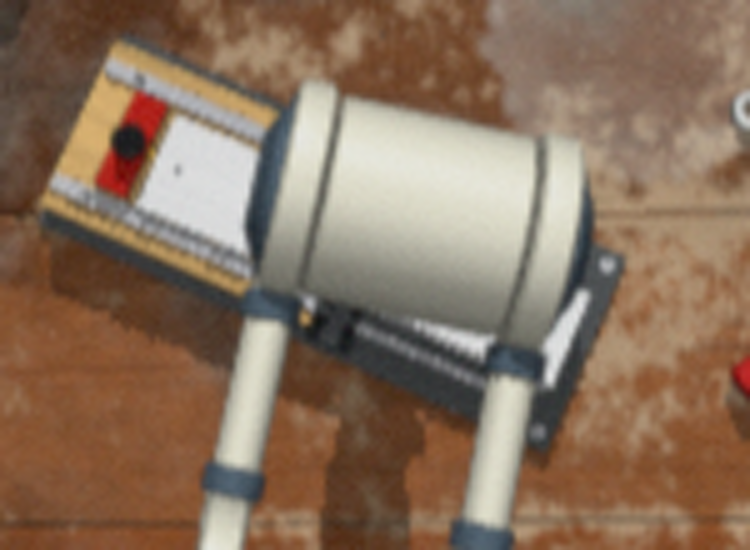

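About 5 mm remains. From here I'll go in single-row steps.

```bash
python3 -m creep '[[[1,0,0],[0,0,0],0],[[1,0,0],[0,0,0],0]]'|grep ct_force;python3 -m creep '[[[1,0,0],[0,0,0],0]]'|grep ct_force; python3 go.py 433.5 -203.8 47 66
```

```text
contact_force: [-0.7, -1.2, 0.1]
contact_force: [-0.9, -1.7, 0.1]
t 11.45 tcp [ 0.4889 -0.0754  0.0477] rpy deg [1.800e+02 1.000e-02 6.599e+01] w -0.0 F [-0.86 -1.66  0.14]
shift mm tool [-139.8    1.7    0.7] turn about tool z -0.01
```

```bash
python3 -m creep '[[[1,0,0],[0,0,0],0]]'|grep ct_force; python3 go.py 433.5 -203.8 47 66
```

```text
contact_force: [-0.1, -2.2, 0.1]
t 11.55 tcp [ 0.4893 -0.0745  0.0477] rpy deg [1.8e+02 1.0e-02 6.6e+01] w 0.0 F [-0.11 -2.22  0.14]
shift mm tool [-140.8    1.6    0.7] turn about tool z -0.0
```

```bash
python3 -m creep '[[[0.6,0,0],[0,0,0],0]]'|grep ct_force; python3 go.py 433.5 -203.8 47 66
```

```text
contact_force: [-0.9, -1.1, 0.1]
t 11.65 tcp [ 0.4895 -0.0739  0.0477] rpy deg [-1.8e+02  1.0e-02  6.6e+01] w -0.0 F [-0.88 -1.09  0.06]
shift mm tool [-141.4    1.7    0.7] turn about tool z 0.0
```

```bash
python3 -m creep '[[[0.7,0,0],[0,0,0],0]]'|grep ct_force; python3 go.py 433.5 -203.8 47 66|head -1
```

```text
contact_force: [-0.4, -1.7, 0.7]
t 11.75 tcp [ 0.4898 -0.0733  0.0477] rpy deg [1.8e+02 1.0e-02 6.6e+01] w 0.0 F [-0.39 -1.71  0.71]
```

```bash
python3 -m creep '[[[0.7,0,0],[0,0,0],0]]'|grep ct_force; python3 go.py 433.5 -203.8 47 66|head -1
```

```text
contact_force: [-2.8, -5.4, 1.3]
t 11.85 tcp [ 0.4899 -0.0731  0.0477] rpy deg [-1.800e+02  7.000e-02  6.599e+01] w 0.0 F [-2.84 -5.41  1.27]
```

```bash
python3 -m creep '[[[0.7,0,0],[0,0,0],0]]'|grep ct_force; python3 go.py 433.5 -203.8 47 66; python3 look.py l6
```

```text
contact_force: [-3.4, -6.5, 1.3]
t 11.95 tcp [ 0.4899 -0.0731  0.0477] rpy deg [-1.7999e+02  1.4000e-01  6.5970e+01] w 0.0 F [-3.39 -6.49  1.28]
shift mm tool [-142.4    1.7    1.1] turn about tool z -0.03
blank ((521.4794311523438, 16.116586685180664), (35.5277214050293, 35.44401550292969), 89.71317291259766) jig x,y 89.59490376718554 9.262920823291118
```

View pics/l6.png

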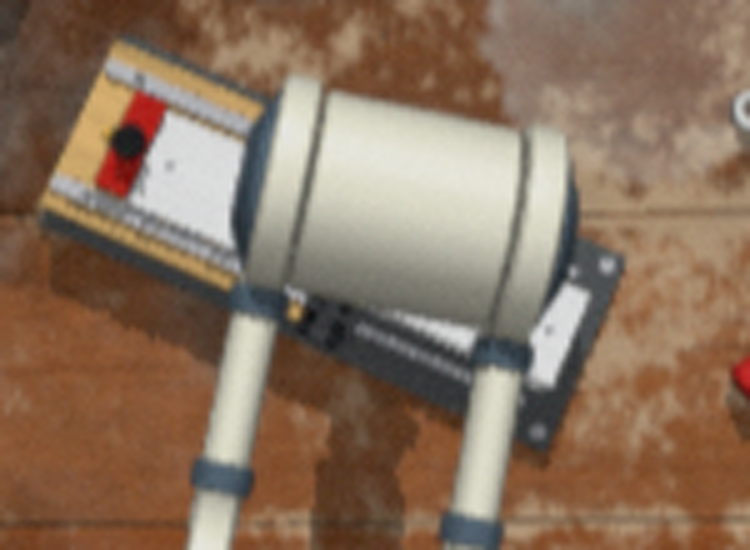

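```bash
python3 -m creep '[[[1,0,0],[0,0,0],0],[[0,0,0],[0,0,0],0],[[0,0,0],[0,0,0],0]]'|grep ct_force; python3 go.py 433.5 -203.8 47 66|head -1
```

```text
contact_force: [-5.6, -8.6, 2.5]
t 12.3 tcp [ 0.4899 -0.073   0.0477] rpy deg [-179.97    0.24   65.94] w 0.0 F [-5.57 -8.59  2.47]
```

Firm contact at about 10 N with the TCP no longer moving, so the blank is home. I'll back straight off, rise, and check.

```bash
python3 -m creep '[[[-2,0,0],[0,0,0],0],[[-4,0,0],[0,0,0],0],[[-10,0,0],[0,0,0],0],[[0,0,-30],[0,0,0],0],[[0,0,-40],[0,0,0],0],[[-40,0,-20],[0,0,0],0],[[-50,0,0],[0,0,0],0],[[-50,0,0],[0,0,0],0],[[-40,0,0],[0,0,0],0],[[0,0,0],[0,0,0],0]]'
python3 - <<'E'
from h import *
im,D=arm.camera("top")
cv2.imwrite("pics/f.png",cv2.resize(im[200:285,285:415],(780,510),interpolation=2))
E
python3 look.py l7
```

```text
time: 13.3
tcp_pos: [0.4088, -0.2541, 0.1376]
orientation: [3.142, 0.001, 1.146]
contact_force: [-0.1, -0.5, -0.2]
width: -0.002
finger_force: 0.0
blank ((531.7421875, -3.1827468872070312), (26.69056510925293, 38.502098083496094), 89.71218872070312) jig x,y 76.13832431215198 -7.962319771836075
```

View pics/f.png

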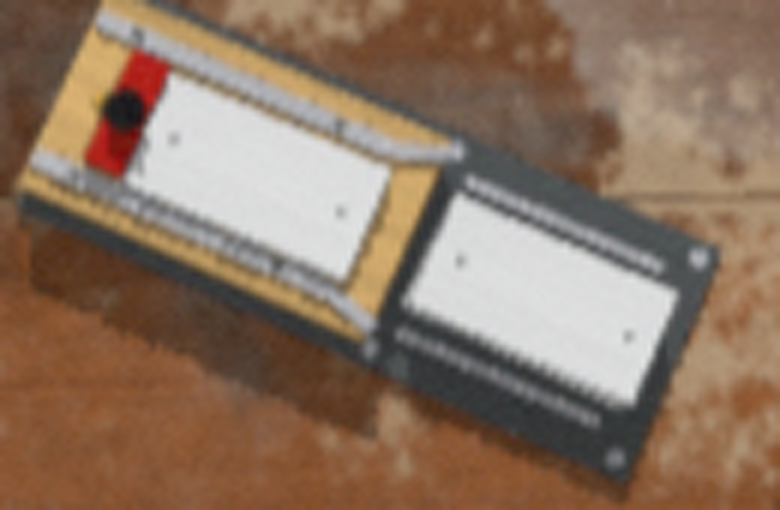

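The blank lies flush against the red stop between the guides, the stack is where it was, and the arm is clear.

```bash
python3 -c "
from bench import arm;print(arm.hand_in())"
```

```text
the job is handed in; nothing more can be done
None
```

I slid the top blank off the stack and pushed it home against the red stop, peaking at about 10 N, then backed the arm clear and handed the job in. The last picture shows the blank flush between the guides and the stack in place; the pin itself wasn't visible, and no verdict came back.

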